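# Start the parts cleaner behind its push-latch flap

## Robot

A 6-joint arm with a two-finger parallel gripper is mounted at the origin on the work surface. World frame = base frame: x ahead of the robot, y to its left, z up, the work surface at z = 0. Lengths are in m, angles in rad, forces in N, time in s.
With the tool pointing down it reaches from about 0.325 to 0.9 m from the base axis. Payload 6.1 kg.
Tool frame: the origin (TCP) lies between the finger pads; the fingertips stand 17 mm ahead of it and the grasp point (between the pads) lies 2 mm behind it; z points along the fingers, x is the direction in which the jaws open and shut, and the axes are right-handed (so a half turn about z gives the same grasp; the last joint's range is limited). The gripper opens to 85 mm and grips with 20 to 120 N. Pads are 22 mm wide; open, the fingers measure 114 mm over their backs; the gripper's body (76 mm by 85 mm) begins 54 mm behind the grasp point. The pads swing forward as they close: fully open they stand 13 mm farther back than shut.
Start: joints at [1.22, 0.22, 1.526, -0, 1.395, -0.126], TCP at [0.139, 0.609, 0.209] pointing down, gripper open.
Joint ranges: [-2.98, 2.98], [-0.91, 2.08], [0.09, 2.57], [-1.24, 4.39], [0.2, 2.65], [-2.68, 2.68]. Speed limits (rad/s): [2.57, 2.57, 3.01, 3.14, 3.14, 3.14].

## Interface

Orientations are given as a unit quaternion [x, y, z, w].
In Python, from bench import get_state, vision, arm gives the robot as it stands.
- The arm moves only by the tool jog_arm, never from a script. Its arguments are lists of equal length, an entry for each row: "fingers": the closure, from 0 (fully open) to 1 (shut); "linear": the shift along the tool's x, y, z scaled (see below), a list of three; "turn": the turn about the tool's z scaled (see below). In form: {"fingers": [fingers, ...], "linear": [[x, y, z], ...], "turn": [turn, ...]}. A call has 1 to 10 rows; each row shifts and turns the commanded pose from where the row before left it, along the tool's axes as they then stand; what a row does not reach is not made up. The controller multiplies each number of a shift by 30 mm and each number of a turn by 0.1 rad. A row lasts 1/12 s, in which the tool goes at most 41.7 mm and 7.16 degrees, less where a joint would pass 70% of its speed; a pose out of reach is approached as far as the arm can. A call with a number of a shift or a turn outside -1 to 1 is refused whole. A call with a gripper value outside its range is refused whole. The fingers move at their own pace and stop on an object; "newtons" is the grip in N (left out, the last holds). Time passes only in rows, so rows that do not move let the fingers close. It gives the time, the measured TCP pose, the force and the opening at its end, in the units of the state.
- get_state(): the state, without advancing time (a new reading comes with each control period).
- vision.grab_frame(name): name is "scene" or "top" or "wrist"; returns the picture (420x560x3 uint8, blue, green, red); there is no depth.
- vision.camera_params(name): a dict with "camera_matrix" (3x3 intrinsics, pixels), "R" (3x3) and "t" (3): a world point X has camera coordinates R X + t; the wrist camera has in their place "mount" (4x4, takes a point from camera to tool coordinates, whose origin is the TCP and whose axes are the tool frame's). Camera axes: x right, y down, z forward; pixel columns grow to the right and rows downward; lengths in m; the calibration is good to about 2 mm. A picture is of the moment at which its call begins: read the wrist's pose just before it. camera_params takes no time and is no camera call.
- arm.hand_in(): hands the job in, once; it reports no verdict.
The state is a dict: "t": time; "joint_pos": joint angles; "joint_velocities": joint speeds; "effort": joint torques, N m; "tool_pos": TCP position; "tool_rot": TCP orientation; "force": force on the tool from outside, world axes, zero at the start; "torque": the same for the moment, N m; "width": opening from 0.0 (shut) to 1.0 (fully open).
Only numpy, scipy, OpenCV 4.12 (cv2) and the standard library are available. Lean on these libraries where they do the work, as an engineer would, in place of code of your own. Each camera call takes 0.05 s, during which the arm holds its last target. There are 200 camera calls.

## Task

Start the bench parts cleaner: press the flap on its console so that it pops open, press the large round key beneath it fully down and let it come up again, then push the flap shut and press it in so that it latches flush. Leave the small square key and everything standing around alone: nothing is to be picked up or shifted.

Things in the scene. Friction and masses are not known exactly. Their poses are not given: they have to be found in the camera images.
- cleaner: bench parts cleaner, fixed: grey console (195 mm deep, 156 wide, flat top 75 mm above the bench) and, on its left (+y), a steel tank (222 wide, 94 high). Origin on the bench under the console; x from its front edge (x = -70 mm, nearer the robot) to its back (+125 mm), y to the tank, z up. A recess in the console's top (74 x 114 mm, 22 deep) lies under the flap
- flap_hinge (a point): middle of the flap's hinge line, fixed to the cleaner and with its axes (x to the back, y along the hinge, z up); 2 mm below the console's top, 34 mm behind the cleaner's origin. The flat dark window behind the hinge is only a display
- flap_press (a point): where a finger presses the flap: on its outer face, 50 mm from the hinge line, half-way along it; moves with the flap, z axis = outward normal. The flap is a plain aluminium slab, 70 mm from hinge to free edge, 110 wide, 4 thick, its top flush with the console's when latched; free edge towards the robot, hinge on the far edge
- flap (a joint): flap angle, rad: 0 latched flush, negative pressed in, 1.2 fully open. Pressed in to its stop (-0.10; latch trips at -0.07; 5 mm at the press point, about 3 N, then hard) and let go after a moment, it springs open to 1.2 in about 1 s. From open, pushed over from its back and in to the same stop (1 to 4 N), then let go, it stays at 0; let go short of that it reopens. Do not slam
- round_key_top (a point): centre of the top of the large round key, 26 mm across, in the recess below the flap: 46 mm in front of the hinge line, 26 mm to the tank's side (+y) of its middle, top 11.5 mm below the console's top. Reachable only with the flap open
- round_key (a joint): travel of the round start key, m: 0 up, 0.005 fully down (about 4 N); springs back
- square_key (a joint): travel of the small square key, m: 12 x 12 mm, in the recess beside the round key, 56 mm from it in -y; 0 up, 0.004 down. Not to be pressed
- bolt_cup: clear plastic cup, 72 mm across, 55 mm high, in front of the console; a bystander, origin at the centre of its underside, to be left where it is
- jar: amber jar with white cap, 48 mm across, 75 mm high, to the right of the console; a bystander, origin at the centre of its underside, to be left where it is
- bearing: steel bearing ring, 44 mm across, 14 mm high, lying on the tank lid; a bystander, origin at the centre of its underside, to be left where it is
- tappet: steel valve tappet, 26 mm across, 42 mm high, standing in front of the console; a bystander, origin at the centre of its underside, to be left where it is
- cap: round aluminium cap, 68 mm across, 18 mm high, in front of the tank; a bystander, origin at the centre of its underside, to be left where it is
- driver: yellow-handled screwdriver lying on the bench; a bystander, to be left where it is
- bushing: dark steel bushing, 28 mm across, 50 mm high, standing to the right of the console; a bystander, origin at the centre of its underside, to be left where it is

How it is judged:
By the outcome, as a careful person would: the job done as asked, in the order asked, and still so for the second after the job is handed in, with the robot touching nothing.
It also fails if it takes over 51 s, if anything falls off the work surface, if the arm or the gripper's body presses on something with over 40 N, if the wrist force passes 120 N, or if a joint passes its speed limit or range.

## Working session

There is one attempt and no reset: what is moved stays moved. The work goes in short steps, Python scripts to look and compute and a tool call to move; the robot and the scene stay as the last step left them, time stands still between calls to the robot, and variables do not carry over. Pictures are saved under pics/ and viewed, and the job is handed in when it is done.

Besides the shell and the picture viewer there is one more tool, called after ">>>" as name(argument=value, ...), one argument or row to a line, values as JSON. jog_arm: Moves the arm, as the interface text tells. Its arguments: {"type":"object","properties":{"fingers":{"type":"array","items":{"type":"number"}},"linear":{"type":"array","items":{"type":"array","items":{"type":"number"}}},"turn":{"type":"array","items":{"type":"number"}},"newtons":{"type":"number"}},"required":["fingers","linear","turn"]}

```bash
mkdir -p pics; ls
python3 - <<'E'
from bench import get_state, vision, arm
import cv2
s=get_state();print({k:s[k] for k in('t','tool_pos','tool_rot','force','width')})
for n in("scene","top","wrist"):
    cv2.imwrite(f"pics/a_{n}.png",vision.grab_frame(n))
    print(n,vision.camera_params(n))
E
```

```text
pics
{'t': 0.0, 'tool_pos': array([0.1390886 , 0.60866054, 0.20807907]), 'tool_rot': array([ 7.81933953e-01,  6.23360526e-01, -8.13245644e-04,  5.35352172e-04]), 'force': array([0.65018678, 0.19506942, 0.39713475]), 'width': 1.0010662076934946}
scene {'camera_matrix': array([[432.95333691,   0.        , 280.61900839],
       [  0.        , 432.95333691, 207.31318078],
       [  0.        ,   0.        ,   1.        ]]), 'R': array([[ 0.05858927,  0.99809559,  0.01929997],
       [ 0.68588362, -0.02619962, -0.72723947],
       [-0.72534885,  0.05584597, -0.68611243]]), 't': array([ 0.08339147, -0.31485635,  1.32169636])}
top {'camera_matrix': array([[486.74333463,   0.        , 270.57722449],
       [  0.        , 486.74333463, 217.87818812],
       [  0.        ,   0.        ,   1.        ]]), 'R': array([[ 0.02316379, -0.99973066, -0.00142863],
       [-0.97651353, -0.02231962, -0.21429691],
       [ 0.21420731,  0.006359  , -0.97676752]]), 't': array([-0.10679668,  0.54152541,  1.16938181])}
wrist {'camera_matrix': array([[325.74957633,   0.        , 280.93450575],
       [  0.        , 325.74957633, 210.65960549],
       [  0.        ,   0.        ,   1.        ]]), 'mount': array([[ 9.99999954e-01,  1.33805677e-04, -2.72608126e-04,
         1.57885919e-04],
       [-5.11267992e-05,  9.59062414e-01,  2.83194782e-01,
        -7.17340472e-02],
       [ 2.99341277e-04, -2.83194755e-01,  9.59062376e-01,
        -1.63427748e-01],
       [ 0.00000000e+00,  0.00000000e+00,  0.00000000e+00,
         1.00000000e+00]])}
```

View pics/a_top.png

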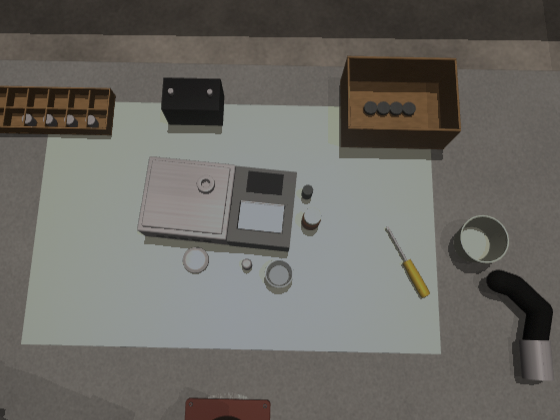

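View pics/a_scene.png

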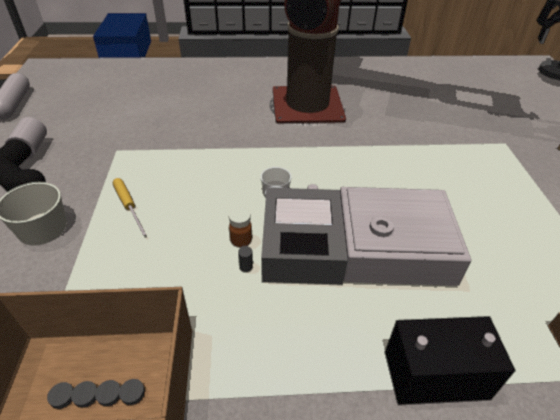

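View pics/a_wrist.png

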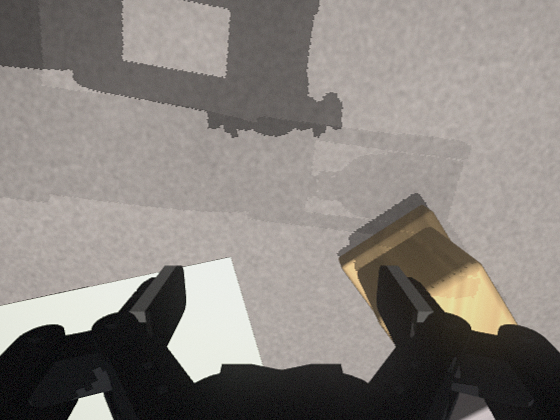

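Run:
```python
import cv2
a=cv2.imread("pics/a_top.png")[150:290,135:335]
cv2.imwrite("pics/b_top.png",cv2.resize(a,None,fx=4,fy=4,interpolation=cv2.INTER_CUBIC))
a=cv2.imread("pics/a_scene.png")[160:300,220:420]
cv2.imwrite("pics/b_scene.png",cv2.resize(a,None,fx=4,fy=4,interpolation=cv2.INTER_CUBIC))
```

```text
(no output)
```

View pics/b_top.png

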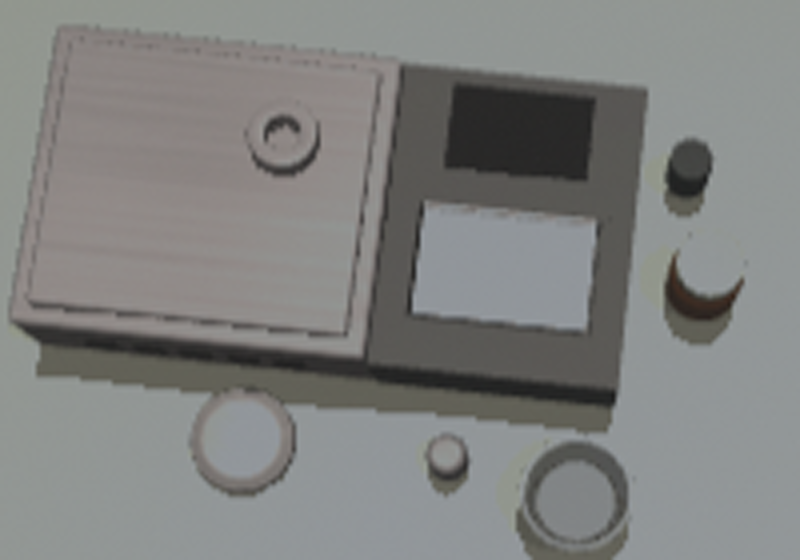

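View pics/b_scene.png

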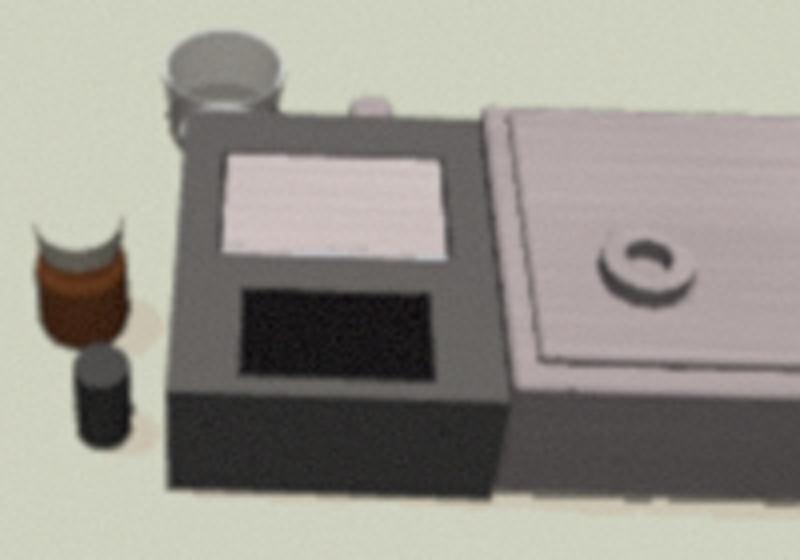

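```bash
cat > h.py <<'E'
import numpy as np
from bench import get_state, vision, arm
from scipy.optimize import least_squares
def proj(n,X):
    c=vision.camera_params(n); p=(c["R"]@np.asarray(X).T).T+c["t"]; q=p@c["camera_matrix"].T
    return q[:,:2]/q[:,2:]
def w(p,L):
    L=np.atleast_2d(L).astype(float); x,y,a=p; c,s=np.cos(a),np.sin(a)
    return np.c_[x+c*L[:,0]-s*L[:,1], y+s*L[:,0]+c*L[:,1], L[:,2]]
E
python3 - <<'E'
from h import *
con=[[.125,.078],[.125,-.078],[-.07,-.078],[-.07,.078]]
fl=[[-.036,.055],[-.036,-.055],[.034,-.055],[.034,.055]]
L=np.array([a+[.075] for a in con+fl])
T=np.array([[402,65],[647,88],[617,388],[370,367],[411,313],[589,331],[598,220],[426,202]])/4+[135,150]-.4
S=np.array([[508,403],[168,393],[187,115],[484,122],[443,160],[226,154],[221,252],[446,260]])/4+[220,160]-.4
for nm,use in(("top",("top",)),("scene",("scene",)),("both",("top","scene"))):
    f=lambda p:np.concatenate([(proj(n,w(p,L))-(T if n=="top" else S)).ravel() for n in use])
    r=least_squares(f,[.6,.0,0]);print(nm,r.x,np.round(r.fun,1))
p=r.x
for k,l in dict(press=[-.016,0,.075],hinge=[.034,0,.073],key=[-.012,.026,.0635],free=[-.036,0,.075]).items(): print(k,w(p,l))
print(get_state()['joint_pos'])
E
```

```text
top [ 0.54433589 -0.07033601 -0.07284919] [ 0.3 -0.3  0.1 -0.5  0.8  0.1 -0.5 -0.6  0.1  0.3 -0.2 -0.1  0.1  0.3
 -0.6  0.7]
scene [ 0.54754286 -0.07146377 -0.08758542] [ 0.8  0.6 -1.   0.1  0.  -1.1 -0.8 -0.4 -0.6  0.6  0.5  0.3  0.5 -0.2
  0.6 -0.3]
both [ 0.54578353 -0.07097343 -0.08141004] [ 1.  -1.   0.7 -0.7  0.8 -0.2 -0.4 -1.5  0.2 -0.5 -0.1 -0.5  0.4 -0.1
 -0.2  0.   1.3 -0.3 -0.3 -0.4 -0.  -1.5 -1.  -1.1 -0.6 -0.1  0.6 -0.2
  0.8 -0.7  0.8 -1. ]
press [[ 0.52983652 -0.06967231  0.075     ]]
hinge [[ 0.57967092 -0.07373832  0.073     ]]
key [[ 0.53593759 -0.0440837   0.0635    ]]
free [[ 0.50990276 -0.06804591  0.075     ]]
[ 1.21987063e+00  2.21065480e-01  1.52737235e+00  4.12765701e-06
  1.39471644e+00 -1.26053466e-01]
```

```bash
cat >> h.py <<'E'
from scipy.spatial.transform import Rotation as Ro
P=np.array([.5455,-.071,-.081])
def yaw(s): x=Ro.from_quat(s['tool_rot']).as_matrix()[:,0]; return np.arctan2(x[1],x[0])
def loc(X):
    d=np.array(X)-[P[0],P[1],0]; c,s=np.cos(P[2]),np.sin(P[2]); return np.array([c*d[0]+s*d[1],-s*d[0]+c*d[1],d[2]])
E
python3 - <<'E'
from h import *
s=get_state(); y=yaw(s); p=s['tool_pos']
tgt=w(P,[-.016,0,.15])[0]; n=30; d=(tgt-p)/n; tot=y-P[2]; print(y,tot,tgt)
dt=tot/n
for i in range(n):
    a=y-i*dt; c,q=np.cos(a),np.sin(a)
    v=np.array([c*d[0]+q*d[1], q*d[0]-c*d[1], -d[2]])/.03
    print(np.round(v,2).tolist(),end=',')
print(dt/.1)
# bystanders in local coords (rough, ray to z)
def ray(n,u,v,z):
    c=vision.camera_params(n); r=c["R"].T@np.linalg.solve(c["camera_matrix"],[u,v,1]); o=-c["R"].T@c["t"]; return o+r*(z-o[2])/r[2]
for k,u,v,z in(("tappet",447,458,.042),("cup",578,492,.055),("cap",243,440,.018)): print(k,loc(ray("top",135+u/4,150+v/4,z)))
E
```

```text
1.3459235218856693 1.4269235218856693 [ 0.52955246 -0.06970542  0.15      ]
[-0.64, 0.59, 0.06],[-0.61, 0.62, 0.06],[-0.58, 0.65, 0.06],[-0.55, 0.68, 0.06],[-0.51, 0.7, 0.06],[-0.48, 0.72, 0.06],[-0.45, 0.75, 0.06],[-0.41, 0.77, 0.06],[-0.37, 0.79, 0.06],[-0.34, 0.8, 0.06],[-0.3, 0.82, 0.06],[-0.26, 0.83, 0.06],[-0.22, 0.84, 0.06],[-0.18, 0.85, 0.06],[-0.14, 0.86, 0.06],[-0.1, 0.86, 0.06],[-0.05, 0.87, 0.06],[-0.01, 0.87, 0.06],[0.03, 0.87, 0.06],[0.07, 0.87, 0.06],[0.11, 0.86, 0.06],[0.15, 0.86, 0.06],[0.19, 0.85, 0.06],[0.23, 0.84, 0.06],[0.27, 0.83, 0.06],[0.31, 0.81, 0.06],[0.35, 0.8, 0.06],[0.39, 0.78, 0.06],[0.42, 0.76, 0.06],[0.46, 0.74, 0.06],0.4756411739618897
tappet [-0.12126893  0.02397791  0.042     ]
cup [-0.13527891 -0.05967953  0.055     ]
cap [-0.12058297  0.15668839  0.018     ]
```

>>> jog_arm(
  fingers=[1,1,1,1,1,1,1,1,1,1],
  linear=[
    [-0.64,0.59,0.06],
    [-0.61,0.62,0.06],
    [-0.58,0.65,0.06],
    [-0.55,0.68,0.06],
    [-0.51,0.7,0.06],
    [-0.48,0.72,0.06],
    [-0.45,0.75,0.06],
    [-0.41,0.77,0.06],
    [-0.37,0.79,0.06],
    [-0.34,0.8,0.06],
  ],
  turn=[0.476,0.476,0.476,0.476,0.476,0.476,0.476,0.476,0.476,0.476],
  newtons=40,
)

```text
t: 0.98
tool_pos: [0.2698, 0.3816, 0.1909]
tool_rot: [0.907, 0.42, -0.0, 0.0]
force: [1.0, -0.7, 0.8]
width: -0.001
```

>>> jog_arm(
  fingers=[1,1,1,1,1,1,1,1,1,1],
  linear=[
    [-0.3,0.82,0.06],
    [-0.26,0.83,0.06],
    [-0.22,0.84,0.06],
    [-0.18,0.85,0.06],
    [-0.14,0.86,0.06],
    [-0.1,0.86,0.06],
    [-0.05,0.87,0.06],
    [-0.01,0.87,0.06],
    [0.03,0.87,0.06],
    [0.07,0.87,0.06],
  ],
  turn=[0.476,0.476,0.476,0.476,0.476,0.476,0.476,0.476,0.476,0.476],
)

```text
t: 1.82
tool_pos: [0.3997, 0.1552, 0.173]
tool_rot: [0.981, 0.195, -0.0, -0.0]
force: [0.6, 0.7, 0.4]
width: -0.002
```

>>> jog_arm(
  fingers=[1,1,1,1,1,1,1,1,1,1],
  linear=[
    [0.11,0.86,0.06],
    [0.15,0.86,0.06],
    [0.19,0.85,0.06],
    [0.23,0.84,0.06],
    [0.27,0.83,0.06],
    [0.31,0.81,0.06],
    [0.35,0.8,0.06],
    [0.39,0.78,0.06],
    [0.42,0.76,0.06],
    [0.46,0.74,0.06],
  ],
  turn=[0.476,0.476,0.476,0.476,0.476,0.476,0.476,0.476,0.476,0.476],
)

```text
t: 2.65
tool_pos: [0.5295, -0.0714, 0.1548]
tool_rot: [0.999, -0.042, -0.0, -0.0]
force: [0.1, 1.0, 0.6]
width: -0.0
```

```bash
cat > look.py <<'E'
from h import *
import cv2,sys
s=get_state(); print(s['t'],'local TCP',np.round(loc(s['tool_pos'])*1000,1),'yaw err',round(yaw(s)-P[2],4),'F',np.round(s['force'],1),'w',round(s['width'],2))
for n in sys.argv[2:]:
    im=vision.grab_frame(n)
    if n=="top": im=cv2.resize(im[140:300,150:340],None,fx=4,fy=3.75,interpolation=2)
    if n=="scene": im=cv2.resize(im[100:290,210:430],None,fx=3.5,fy=3,interpolation=2)
    cv2.imwrite(f"pics/{sys.argv[1]}_{n}.png",im)
E
python3 look.py c wrist top
```

```text
2.65 local TCP [-15.9  -1.7 154.8] yaw err -0.0035 F [0.1 1.  0.6] w -0.0
```

View pics/c_wrist.png

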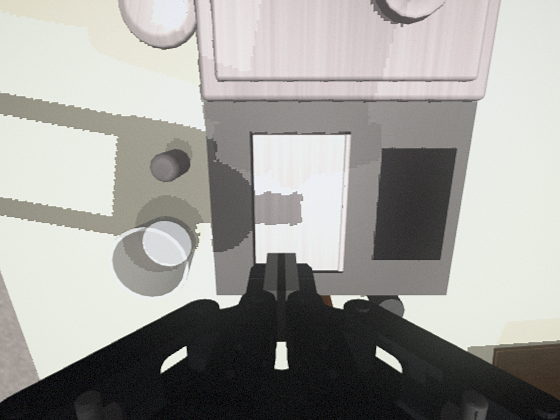

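View pics/c_top.png

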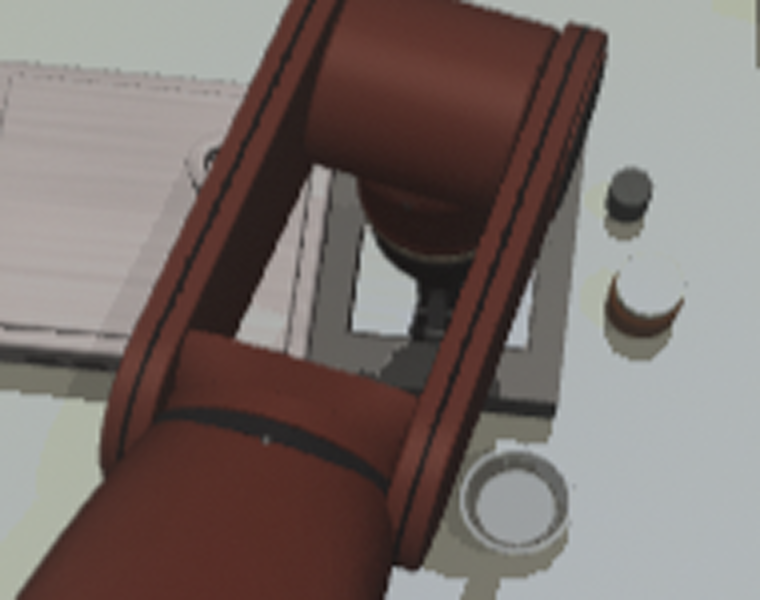

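Run:
```python
from h import *
c=vision.camera_params("wrist"); s=get_state(); M=np.eye(4); M[:3,:3]=Ro.from_quat(s['tool_rot']).as_matrix(); M[:3,3]=s['tool_pos']
G=M@c["mount"]
for n,u,v in(("flap f+y",252,132),("flap h+y",351,132),("flap h-y",343,271),("con b-y",447,295),("con f-y",217,295),("con b+y",478,100)):
    r=G[:3,:3]@np.linalg.solve(c["camera_matrix"],[u,v,1]); o=G[:3,3]; print(n,np.round(1000*loc(o+r*(.075-o[2])/r[2]),1))
```

```text
flap f+y [-35.4  56.4  75. ]
flap h+y [36.5 56.  75. ]
flap h-y [ 36.1 -55.4  75. ]
con b-y [124.9 -78.2  75. ]
con f-y [-69.  -77.2  75. ]
con b+y [125.   77.6  75. ]
```

>>> jog_arm(
  fingers=[1,1,1,1,1],
  linear=[
    [0,0,0.5],
    [0,0,0.6],
    [0,0,0.5],
    [0,0,0.2],
    [0,0,0],
  ],
  turn=[0,0,0,0,0],
)

```text
t: 3.17
tool_pos: [0.5274, -0.0692, 0.0992]
tool_rot: [0.999, -0.041, -0.002, -0.001]
force: [-0.5, 0.5, 0.6]
width: 0.0
```

>>> jog_arm(
  fingers=[1,1,1],
  linear=[
    [0,0,0.1],
    [0,0,0],
    [0,0,0],
  ],
  turn=[0,0,0],
)

```text
t: 3.42
tool_pos: [0.5299, -0.0702, 0.0992]
tool_rot: [0.999, -0.041, 0.001, 0.0]
force: [0.3, -0.2, 0.3]
width: -0.002
```

>>> jog_arm(
  fingers=[1,1,1,1],
  linear=[
    [0,0,0.1],
    [0,0,0.1],
    [0,0,0],
    [0,0,0],
  ],
  turn=[0,0,0,0],
)

```text
t: 3.75
tool_pos: [0.5291, -0.0702, 0.092]
tool_rot: [0.999, -0.041, -0.0, -0.0]
force: [0.5, -0.3, -0.0]
width: 0.001
```

>>> jog_arm(
  fingers=[1,1,1],
  linear=[
    [0,0,0.08],
    [0,0,0],
    [0,0,0],
  ],
  turn=[0,0,0],
)

```text
t: 4.0
tool_pos: [0.5291, -0.0702, 0.0896]
tool_rot: [0.999, -0.041, -0.0, -0.0]
force: [-0.2, -0.0, -0.6]
width: -0.004
```

>>> jog_arm(
  fingers=[1,1,1],
  linear=[
    [0,0,0.08],
    [0,0,0],
    [0,0,0],
  ],
  turn=[0,0,0],
)

```text
t: 4.25
tool_pos: [0.5291, -0.0702, 0.0872]
tool_rot: [0.999, -0.041, -0.0, -0.0]
force: [0.1, 0.3, 0.2]
width: 0.003
```

>>> jog_arm(
  fingers=[1,1,1],
  linear=[
    [0,0,0.06],
    [0,0,0],
    [0,0,0],
  ],
  turn=[0,0,0],
)

```text
t: 4.5
tool_pos: [0.5291, -0.0702, 0.0855]
tool_rot: [0.999, -0.041, -0.0, -0.0]
force: [0.8, -0.8, -0.4]
width: 0.001
```

```bash
python3 look.py d wrist scene
```

```text
4.5 local TCP [-16.4  -0.6  85.5] yaw err -0.001 F [ 0.8 -0.8 -0.4] w 0.0
```

View pics/d_wrist.png

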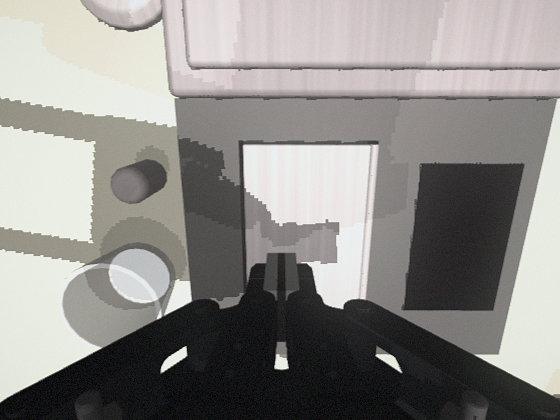

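View pics/d_scene.png

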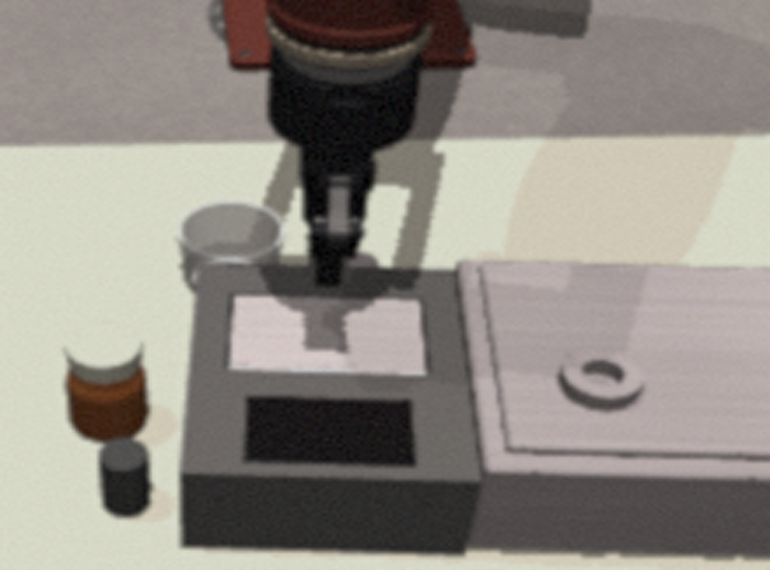

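Run:
```python
from h import *
for z in(.065,.075,.085,.095,.105): print(z,proj("scene",w(P,[-.016,0,z])), proj("scene",w(P,[-.005,0,z])))
```

```text
0.065 [[303.06752359 208.7305731 ]] [[303.15054709 212.45008693]]
0.075 [[303.33681912 205.17269677]] [[303.42295923 208.88883456]]
0.085 [[303.6103361  201.55904761]] [[303.69968107 205.2712414 ]]
0.095 [[303.88817456 197.88830384]] [[303.98081569 201.59595978]]
0.105 [[304.17043775 194.15910157]] [[304.2664695 197.8615987]]
```

>>> jog_arm(
  fingers=[1,1,1,1,1,1],
  linear=[
    [0,0,0.1],
    [0,0,0.1],
    [0,0,0.1],
    [0,0,0],
    [0,0,0],
    [0,0,0],
  ],
  turn=[0,0,0,0,0,0],
)

```text
t: 5.1
tool_pos: [0.5292, -0.0702, 0.0765]
tool_rot: [0.999, -0.041, -0.0, -0.0]
force: [1.1, 0.1, 0.7]
width: 0.001
```

```bash
python3 look.py e scene
```

```text
5.1 local TCP [-16.3  -0.6  76.5] yaw err -0.001 F [1.1 0.1 0.7] w 0.0
```

View pics/e_scene.png

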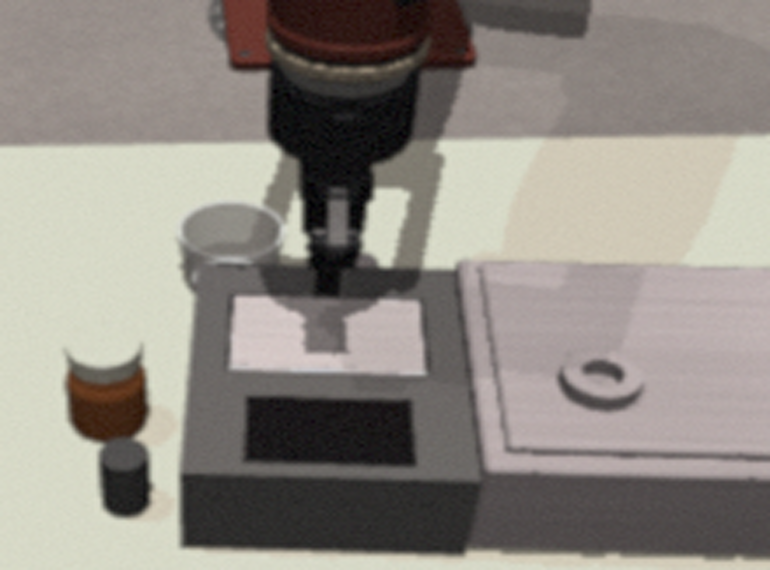

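>>> jog_arm(
  fingers=[1,1,1,1,1,1,1],
  linear=[
    [0,0,0.1],
    [0,0,0.1],
    [0,0,0.1],
    [0,0,0.1],
    [0,0,0],
    [0,0,0],
    [0,0,0],
  ],
  turn=[0,0,0,0,0,0,0],
)

```text
t: 5.73
tool_pos: [0.5292, -0.0703, 0.0646]
tool_rot: [0.999, -0.041, -0.0, 0.0]
force: [0.2, -0.1, 0.4]
width: 0.002
```

```bash
python3 look.py f scene wrist
```

```text
5.7333 local TCP [-16.3  -0.6  64.6] yaw err -0.001 F [ 0.2 -0.1  0.4] w 0.0
```

View pics/f_scene.png

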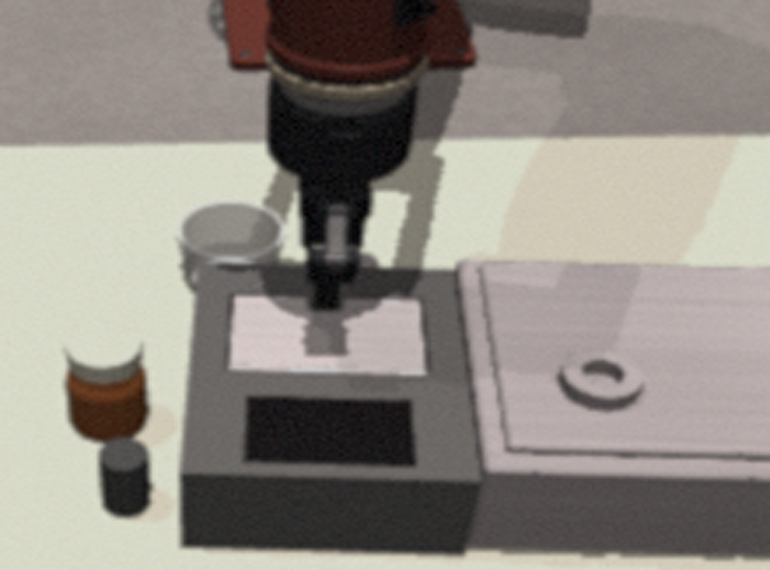

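View pics/f_wrist.png

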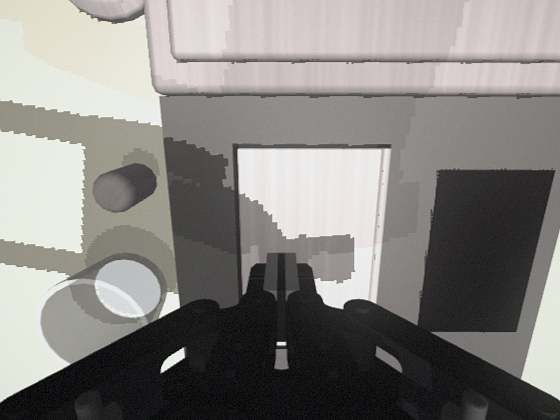

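>>> jog_arm(
  fingers=[1,1,1,1,1],
  linear=[
    [0,0,0.1],
    [0,0,0.1],
    [0,0,0],
    [0,0,0],
    [0,0,0],
  ],
  turn=[0,0,0,0,0],
)

```text
t: 6.25
tool_pos: [0.5291, -0.0702, 0.0585]
tool_rot: [0.999, -0.041, -0.0, -0.0]
force: [0.1, 0.1, -0.2]
width: -0.001
```

>>> jog_arm(
  fingers=[1,1,1],
  linear=[
    [0,0,0.08],
    [0,0,0],
    [0,0,0],
  ],
  turn=[0,0,0],
)

```text
t: 6.5
tool_pos: [0.5291, -0.0702, 0.056]
tool_rot: [0.999, -0.041, -0.0, -0.0]
force: [-0.0, 0.6, -0.4]
width: -0.004
```

>>> jog_arm(
  fingers=[1,1,1],
  linear=[
    [0,0,0.08],
    [0,0,0],
    [0,0,0],
  ],
  turn=[0,0,0],
)

```text
t: 6.75
tool_pos: [0.5291, -0.0702, 0.0536]
tool_rot: [0.999, -0.041, -0.0, -0.0]
force: [-0.2, 0.3, -0.3]
width: 0.001
```

```bash
python3 look.py g scene wrist
python3 - <<'E'
import cv2
a=cv2.imread("pics/g_scene.png")[200:420,200:500]; cv2.imwrite("pics/g2.png",cv2.resize(a,None,fx=2.6,fy=2.6))
E
```

```text
6.75 local TCP [-16.4  -0.5  53.6] yaw err -0.001 F [-0.2  0.3 -0.3] w 0.0
```

View pics/g2.png

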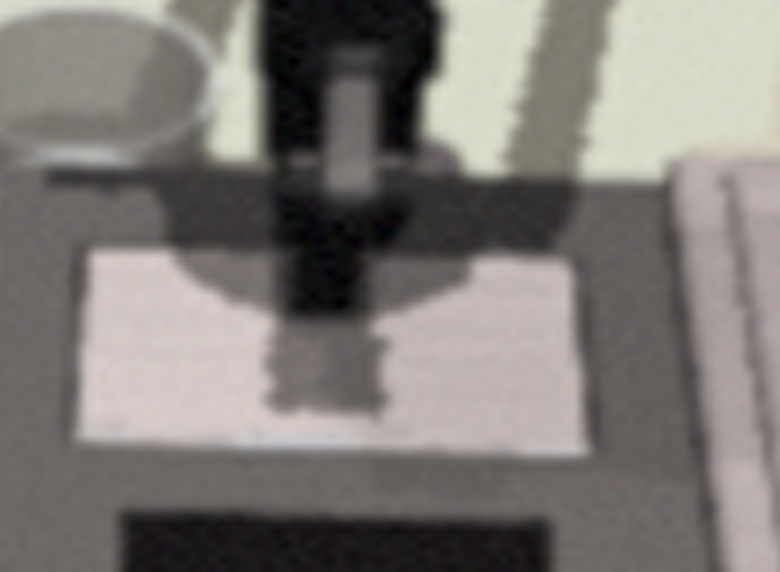

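View pics/g_wrist.png

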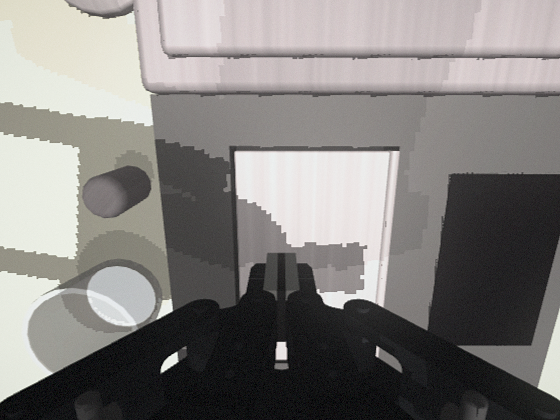

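>>> jog_arm(
  fingers=[1,1,1],
  linear=[
    [0,0,0.06],
    [0,0,0],
    [0,0,0],
  ],
  turn=[0,0,0],
)

```text
t: 7.1
tool_pos: [0.5296, -0.0703, 0.0523]
tool_rot: [0.999, -0.041, 0.0, 0.0]
force: [-0.3, 0.4, 2.1]
width: 0.001
```

>>> jog_arm(
  fingers=[1,1,1],
  linear=[
    [0,0,0.06],
    [0,0,0],
    [0,0,0],
  ],
  turn=[0,0,0],
)

```text
t: 7.35
tool_pos: [0.5295, -0.0703, 0.0503]
tool_rot: [0.999, -0.041, 0.0, 0.0]
force: [-0.3, -0.2, 2.8]
width: -0.003
```

>>> jog_arm(
  fingers=[1,1,1],
  linear=[
    [0,0,0.06],
    [0,0,0],
    [0,0,0],
  ],
  turn=[0,0,0],
)

```text
t: 7.6
tool_pos: [0.5295, -0.0703, 0.0486]
tool_rot: [0.999, -0.041, 0.0, 0.0]
force: [-0.6, -0.5, 3.4]
width: 0.001
```

>>> jog_arm(
  fingers=[1,1,1],
  linear=[
    [0,0,0.06],
    [0,0,0],
    [0,0,0],
  ],
  turn=[0,0,0],
)

```text
t: 7.85
tool_pos: [0.5298, -0.0704, 0.0478]
tool_rot: [0.999, -0.041, 0.0, 0.0]
force: [-3.1, 0.7, 11.6]
width: -0.003
```

>>> jog_arm(
  fingers=[1,1,1,1,1,1,1,1,1,1],
  linear=[
    [0,0,0],
    [0,0,0],
    [0,0,-0.6],
    [0,0,-1],
    [0,0,-1],
    [0,0,-1],
    [0,0,-0.4],
    [0,0,0],
    [0,0,0],
    [0,0,0],
  ],
  turn=[0,0,0,0,0,0,0,0,0,0],
)

```text
t: 8.68
tool_pos: [0.5279, -0.0699, 0.1643]
tool_rot: [0.999, -0.041, -0.002, -0.0]
force: [-0.4, -0.5, -0.7]
width: 0.0
```

>>> jog_arm(
  fingers=[1,1,1,1,1,1],
  linear=[
    [-1,0,0],
    [0,0,0],
    [0,0,0],
    [0,0,0],
    [0,0,0],
    [0,0,0],
  ],
  turn=[0,0,0,0,0,0],
)

```text
t: 9.18
tool_pos: [0.4999, -0.0679, 0.1666]
tool_rot: [0.999, -0.041, 0.0, 0.0]
force: [0.2, 0.6, 0.6]
width: -0.001
```

```bash
python3 look.py i scene wrist
```

```text
9.1833 local TCP [-45.6  -0.6 166.6] yaw err -0.001 F [0.2 0.6 0.6] w -0.0
```

View pics/i_scene.png

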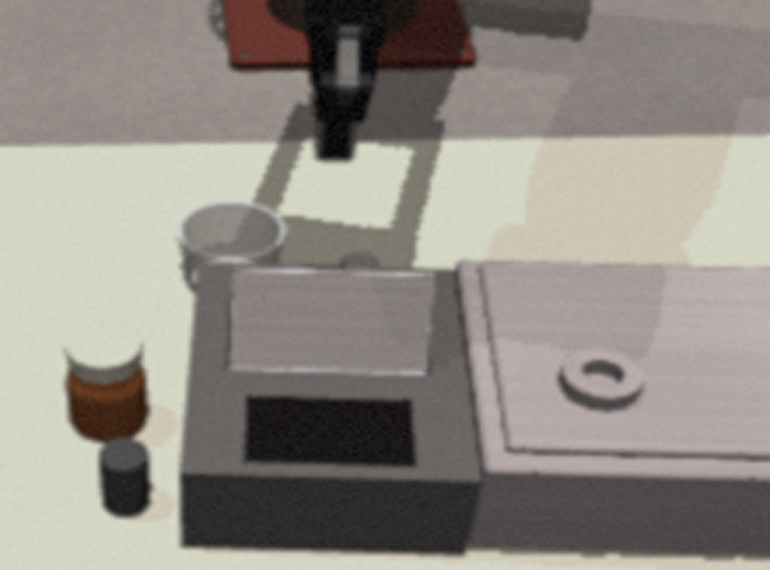

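View pics/i_wrist.png

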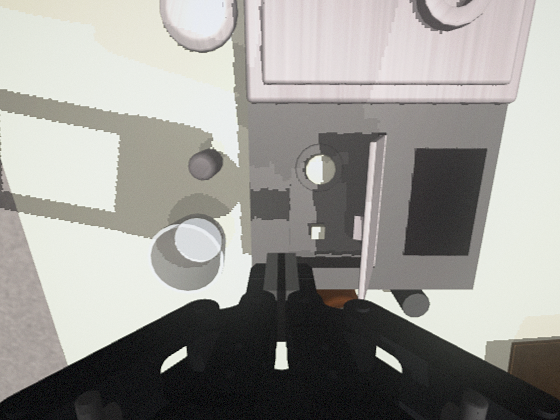

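>>> jog_arm(
  fingers=[0.4,0.4,0.4,0.4,0.4,0.4,0.4,0.4],
  linear=[
    [-0.06,-0.45,0],
    [0,-0.44,0],
    [0,0,0.5],
    [0,0,0.6],
    [0,0,0.4],
    [0,0,0],
    [0,0,0],
    [0,0,0],
  ],
  turn=[0,0,0,0,0,0,0,0],
)

```text
t: 9.95
tool_pos: [0.5003, -0.0413, 0.1223]
tool_rot: [0.999, -0.041, 0.0, 0.0]
force: [-0.0, 0.8, -0.8]
width: 0.6
```

```bash
python3 look.py j wrist scene
```

```text
9.95 local TCP [-47.5  26.  122.3] yaw err -0.0012 F [-0.   0.8 -0.8] w 0.6
```

View pics/j_wrist.png

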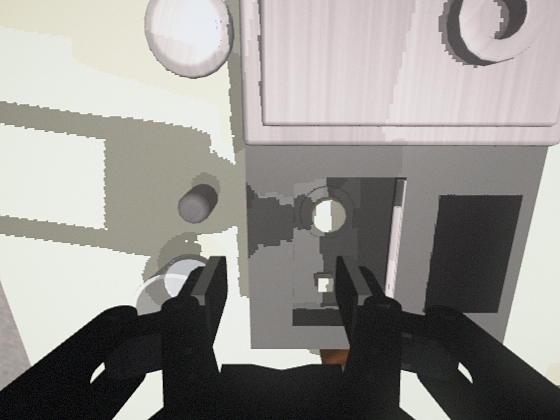

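View pics/j_scene.png

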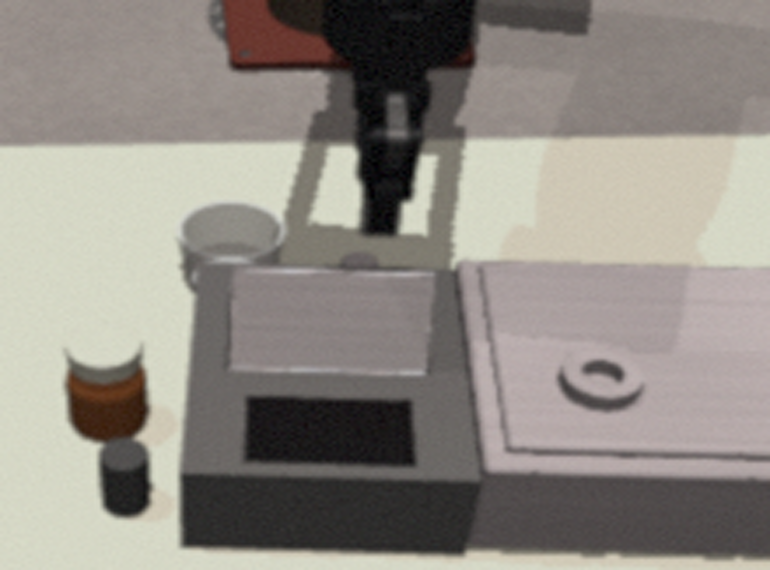

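>>> jog_arm(
  fingers=[0.45,0.45,0.45,0.45,0.45,0.45,0.45,0.45],
  linear=[
    [-0.12,0,0],
    [0,0,0.4],
    [0,0,0.5],
    [0,0,0.5],
    [0,0,0.4],
    [0,0,0.3],
    [0,0,0],
    [0,0,0],
  ],
  turn=[0,0,0,0,0,0,0,0],
)

```text
t: 10.72
tool_pos: [0.4957, -0.0407, 0.058]
tool_rot: [0.999, -0.041, -0.001, -0.0]
force: [0.9, 0.1, 0.1]
width: 0.548
```

```bash
python3 look.py k wrist scene
```

```text
10.7167 local TCP [-52.1  26.2  58. ] yaw err -0.001 F [0.9 0.1 0.1] w 0.55
```

View pics/k_wrist.png

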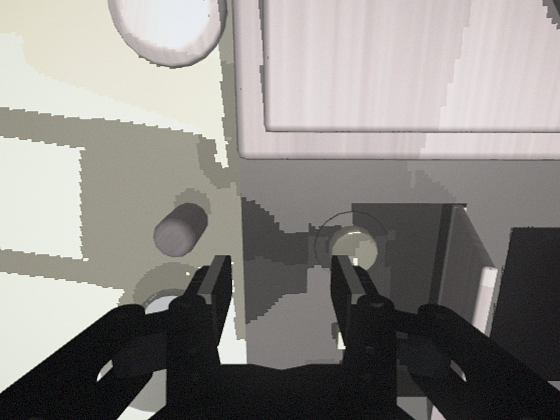

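View pics/k_scene.png

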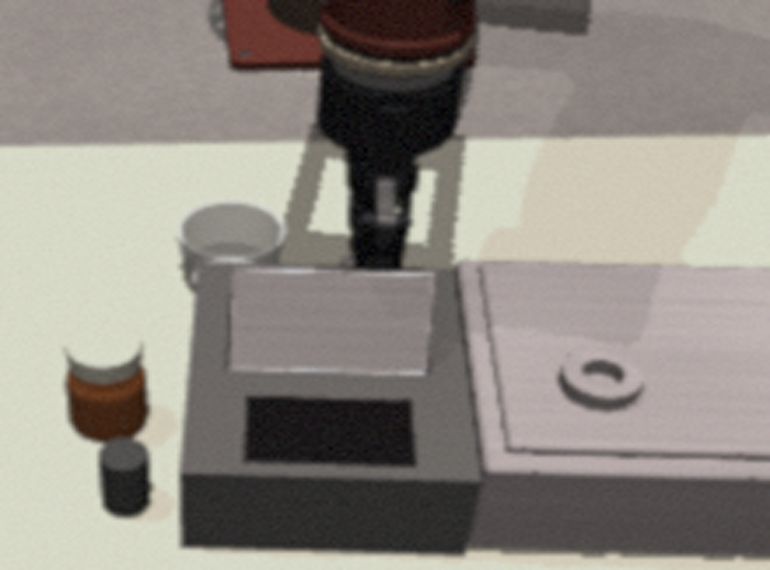

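>>> jog_arm(
  fingers=[0.45,0.45,0.45,0.45,0.45,0.45],
  linear=[
    [0.08,0,0],
    [0,0,0.15],
    [0,0,0.15],
    [0,0,0.1],
    [0,0,0],
    [0,0,0],
  ],
  turn=[0,0,0,0,0,0],
)

```text
t: 11.32
tool_pos: [0.4948, -0.0402, 0.0456]
tool_rot: [0.999, -0.041, -0.004, -0.0]
force: [-13.8, 2.0, 1.5]
width: 0.55
```

>>> jog_arm(
  fingers=[0.45,0.45,0.45],
  linear=[
    [0,0,0.1],
    [0,0,0],
    [0,0,0],
  ],
  turn=[0,0,0],
)

```text
t: 11.57
tool_pos: [0.494, -0.0401, 0.0421]
tool_rot: [0.999, -0.041, -0.005, -0.001]
force: [-13.5, 1.7, 0.9]
width: 0.549
```

>>> jog_arm(
  fingers=[0.45,0.45,0.45],
  linear=[
    [0,0,0.06],
    [0,0,0],
    [0,0,0],
  ],
  turn=[0,0,0],
)

```text
t: 11.82
tool_pos: [0.4936, -0.0399, 0.0402]
tool_rot: [0.999, -0.041, -0.005, -0.001]
force: [-16.4, 1.9, 2.3]
width: 0.551
```

>>> jog_arm(
  fingers=[0.45,0.45,0.45,0.45,0.45,0.45,1,1,1,1],
  linear=[
    [-0.25,0,0],
    [0,0,-0.4],
    [0,0,-0.8],
    [0,0,-0.9],
    [0,0,-0.9],
    [0,0,-0.4],
    [0,0,0],
    [0,0,0],
    [0,0,0],
    [0,0,0],
  ],
  turn=[0,0,0,0,0,0,-0.9,-1,-1,-1],
)

```text
t: 12.65
tool_pos: [0.4914, -0.0404, 0.144]
tool_rot: [0.988, 0.156, 0.001, 0.0]
force: [0.8, -0.2, -0.6]
width: 0.005
```

>>> jog_arm(
  fingers=[1,1,1,1,1,1,1,1,1,1],
  linear=[
    [0,0,0],
    [0,0,0],
    [0,0,0],
    [0,0,0],
    [0,0,0],
    [0,0,0],
    [0,0,0],
    [0,0,0],
    [0,0,0],
    [0,0,0],
  ],
  turn=[-1,-1,-1,-1,-1,-1,-1,-1,-1,-1],
)

```text
t: 13.48
tool_pos: [0.4913, -0.0404, 0.1438]
tool_rot: [0.792, 0.61, 0.0, 0.0]
force: [0.0, -0.6, -0.7]
width: 0.001
```

>>> jog_arm(
  fingers=[1,1,1,1,1],
  linear=[
    [0,0,0],
    [0,0.5,0],
    [0,0.6,0],
    [0,0,0],
    [0,0,0],
  ],
  turn=[-1,-0.8,0,0,0],
)

```text
t: 13.9
tool_pos: [0.5242, -0.0443, 0.1436]
tool_rot: [0.736, 0.677, -0.0, 0.0]
force: [-0.7, 0.2, 0.4]
width: 0.004
```

```bash
python3 look.py l wrist scene
```

```text
13.9 local TCP [-23.4  24.9 143.6] yaw err 1.5688 F [-0.7  0.2  0.4] w 0.0
```

View pics/l_wrist.png

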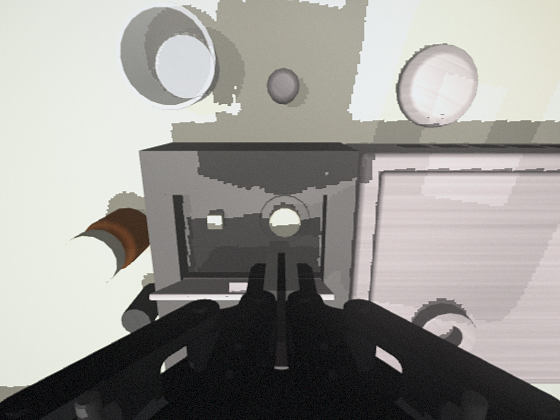

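View pics/l_scene.png

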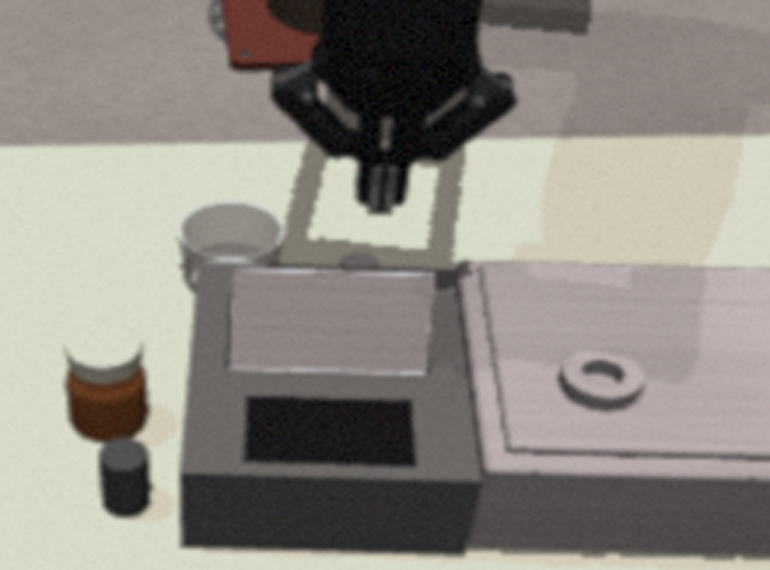

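>>> jog_arm(
  fingers=[1,1,1,1,1,1,1],
  linear=[
    [0.04,0.06,0.3],
    [0,0,0.6],
    [0,0,0.6],
    [0,0,0.6],
    [0,0,0.4],
    [0,0,0],
    [0,0,0],
  ],
  turn=[0,0,0,0,0,0,0],
)

```text
t: 14.58
tool_pos: [0.5248, -0.043, 0.068]
tool_rot: [0.736, 0.677, -0.001, -0.001]
force: [0.1, -0.7, 0.3]
width: -0.001
```

>>> jog_arm(
  fingers=[1,1,1,1,1,1],
  linear=[
    [0,0,0.2],
    [0,0,0.2],
    [0,0,0.2],
    [0,0,0],
    [0,0,0],
    [0,0,0],
  ],
  turn=[0,0,0,0,0,0],
)

```text
t: 15.08
tool_pos: [0.5258, -0.0432, 0.051]
tool_rot: [0.736, 0.677, 0.0, 0.0]
force: [0.4, -0.6, 0.2]
width: 0.001
```

```bash
python3 look.py m wrist scene
```

```text
15.0833 local TCP [-21.8  26.1  51. ] yaw err 1.569 F [ 0.4 -0.6  0.2] w 0.0
```

View pics/m_wrist.png

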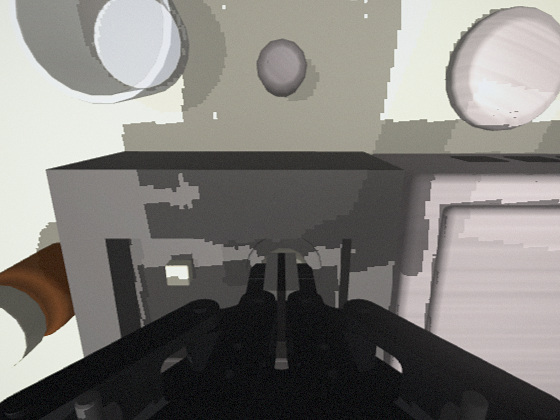

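View pics/m_scene.png

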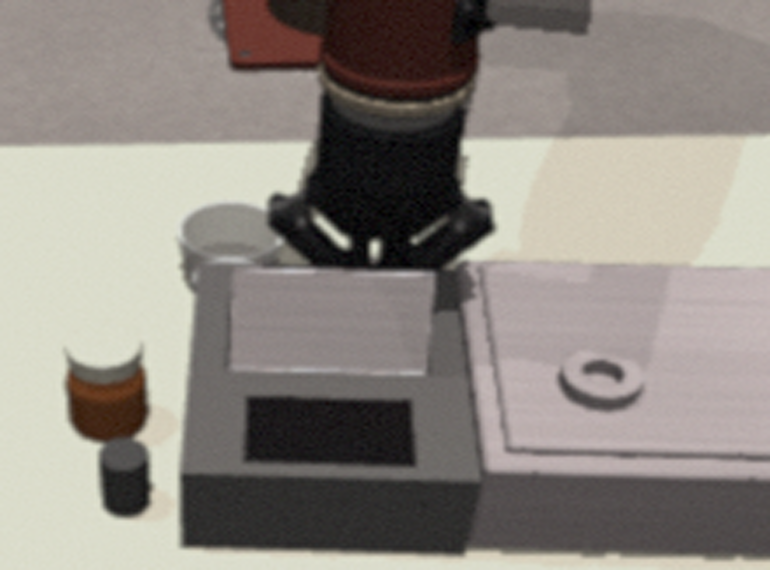

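>>> jog_arm(
  fingers=[1,1,1,1,1],
  linear=[
    [0,0,0.1],
    [0,0,0.1],
    [0,0,0.07],
    [0,0,0],
    [0,0,0],
  ],
  turn=[0,0,0,0,0],
)

```text
t: 15.6
tool_pos: [0.5254, -0.0431, 0.0424]
tool_rot: [0.736, 0.677, -0.0, -0.0]
force: [0.7, -0.3, 0.3]
width: 0.005
```

>>> jog_arm(
  fingers=[1,1,1],
  linear=[
    [0,0,0.08],
    [0,0,0],
    [0,0,0],
  ],
  turn=[0,0,0],
)

```text
t: 15.85
tool_pos: [0.5259, -0.0432, 0.0405]
tool_rot: [0.736, 0.677, 0.0, 0.0]
force: [-0.2, 0.0, 0.9]
width: -0.003
```

>>> jog_arm(
  fingers=[1,1,1],
  linear=[
    [0,0,0.08],
    [0,0,0],
    [0,0,0],
  ],
  turn=[0,0,0],
)

```text
t: 16.1
tool_pos: [0.526, -0.0433, 0.0381]
tool_rot: [0.736, 0.677, 0.0, 0.0]
force: [-1.0, -0.4, 2.9]
width: -0.001
```

Key contact at about 0.041; pressing on to the stop.

>>> jog_arm(
  fingers=[1,1,1],
  linear=[
    [0,0,0.07],
    [0,0,0],
    [0,0,0],
  ],
  turn=[0,0,0],
)

```text
t: 16.35
tool_pos: [0.5261, -0.0433, 0.0364]
tool_rot: [0.736, 0.677, 0.0, 0.0]
force: [-1.2, 0.2, 6.1]
width: -0.002
```

>>> jog_arm(
  fingers=[1,1,1],
  linear=[
    [0,0,0.06],
    [0,0,0],
    [0,0,0],
  ],
  turn=[0,0,0],
)

```text
t: 16.6
tool_pos: [0.5262, -0.0433, 0.0361]
tool_rot: [0.736, 0.677, 0.0, 0.0]
force: [-7.0, 1.7, 19.7]
width: -0.001
```

>>> jog_arm(
  fingers=[1,1,1,1,1,1,1,1,1,1],
  linear=[
    [0,0,-0.3],
    [0,0,-0.8],
    [0,0,-1],
    [0,0,-1],
    [0,0,-1],
    [0,0,-0.4],
    [0,0,0],
    [0,0,0],
    [0,0,0],
    [0,0,0],
  ],
  turn=[0,0,0,0,0,0,0,0,0,0],
)

```text
t: 17.43
tool_pos: [0.5242, -0.0429, 0.1665]
tool_rot: [0.736, 0.677, -0.001, -0.002]
force: [0.2, -0.1, -0.5]
width: 0.002
```

```bash
python3 look.py n wrist scene
```

```text
17.4333 local TCP [-23.5  26.3 166.5] yaw err 1.569 F [ 0.2 -0.1 -0.5] w 0.0
```

View pics/n_wrist.png

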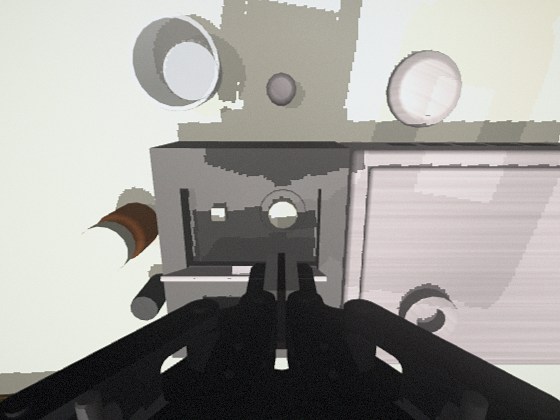

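>>> jog_arm(
  fingers=[1,1,1,1,1,1,1,1,1],
  linear=[
    [-0.4,0.7,0],
    [-0.4,0.8,0],
    [-0.07,0.7,0],
    [0,0,0],
    [0,0,0.4],
    [0,0,0.7],
    [0,0,0.7],
    [0,0,0.3],
    [0,0,0],
  ],
  turn=[0,0,0,0,0,0,0,0,0],
)

```text
t: 18.28
tool_pos: [0.5857, -0.0735, 0.1018]
tool_rot: [0.736, 0.677, -0.002, -0.003]
force: [-0.7, -1.1, -0.1]
width: 0.0
```

```bash
python3 look.py o wrist scene
```

```text
18.2833 local TCP [ 40.3   0.7 101.8] yaw err 1.5693 F [-0.7 -1.1 -0.1] w 0.0
```

View pics/o_wrist.png

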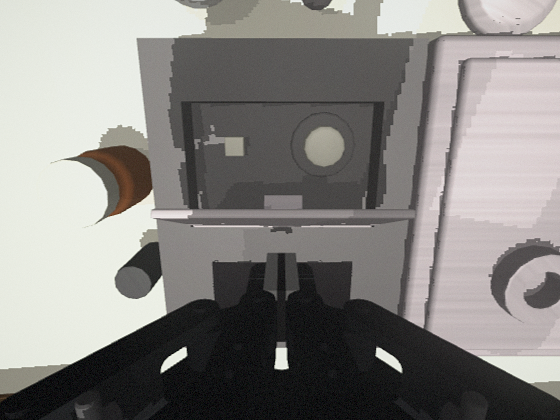

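View pics/o_scene.png

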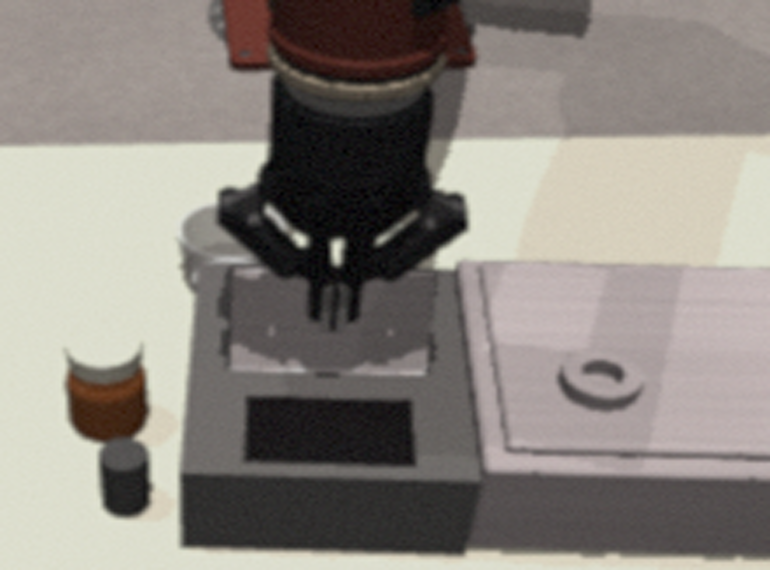

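>>> jog_arm(
  fingers=[1,1,1,1,1,1,1,1,1,1],
  linear=[
    [0,-0.35,-0.04],
    [0,-0.15,0],
    [0,-0.19,0],
    [0,-0.16,0.07],
    [0,-0.16,0.11],
    [0,-0.15,0.12],
    [0,-0.13,0.13],
    [0,-0.12,0.15],
    [0,-0.11,0.16],
    [0,0,0],
  ],
  turn=[0,0,0,0,0,0,0,0,0,0],
)

```text
t: 19.22
tool_pos: [0.5424, -0.0707, 0.0834]
tool_rot: [0.736, 0.677, -0.001, -0.001]
force: [1.1, -0.5, 0.0]
width: 0.001
```

```bash
python3 look.py p wrist scene
```

```text
19.2167 local TCP [-3.1  0.1 83.4] yaw err 1.569 F [ 1.1 -0.5  0. ] w 0.0
```

View pics/p_wrist.png

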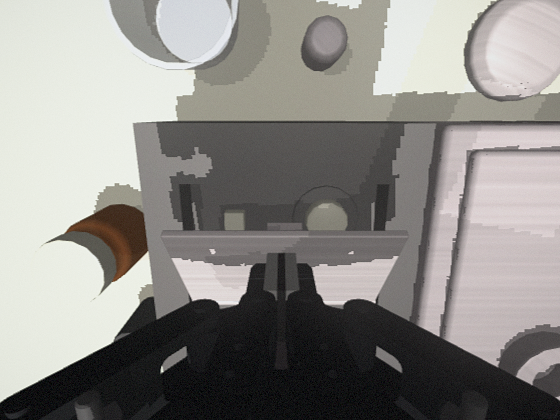

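View pics/p_scene.png

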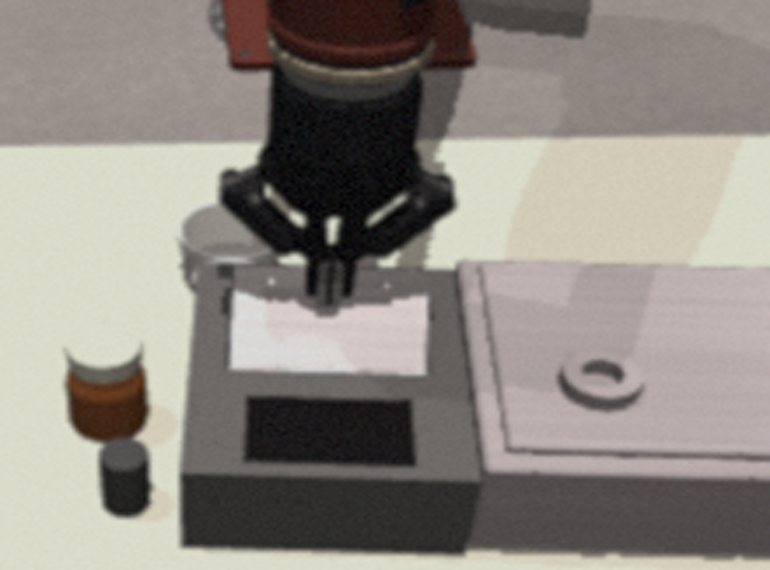

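>>> jog_arm(
  fingers=[1,1,1,1,1,1,1,1],
  linear=[
    [0,-0.1,0.15],
    [0,-0.08,0.14],
    [0,-0.08,0.18],
    [0,-0.07,0.18],
    [0,-0.05,0.16],
    [0,-0.03,0.11],
    [0,0,0],
    [0,0,0],
  ],
  turn=[0,0,0,0,0,0,0,0],
)

```text
t: 19.98
tool_pos: [0.5312, -0.0698, 0.057]
tool_rot: [0.736, 0.677, -0.0, -0.0]
force: [-0.0, 0.1, 2.1]
width: -0.001
```

>>> jog_arm(
  fingers=[1,1,1,1,1],
  linear=[
    [0,0,0.08],
    [0,0,0.08],
    [0,0,0.08],
    [0,0,0],
    [0,0,0],
  ],
  turn=[0,0,0,0,0],
)

```text
t: 20.4
tool_pos: [0.5311, -0.0698, 0.0498]
tool_rot: [0.736, 0.677, -0.0, -0.001]
force: [-3.0, 0.3, 3.0]
width: -0.001
```

>>> jog_arm(
  fingers=[1,1,1],
  linear=[
    [0,0,0.07],
    [0,0,0],
    [0,0,0],
  ],
  turn=[0,0,0],
)

```text
t: 20.65
tool_pos: [0.5314, -0.0698, 0.0485]
tool_rot: [0.736, 0.677, -0.0, -0.0]
force: [-4.4, 0.6, 7.6]
width: 0.001
```

>>> jog_arm(
  fingers=[1,1,1],
  linear=[
    [0,0,0.06],
    [0,0,0],
    [0,0,0],
  ],
  turn=[0,0,0],
)

```text
t: 20.9
tool_pos: [0.5315, -0.0698, 0.0479]
tool_rot: [0.736, 0.677, -0.0, -0.0]
force: [-8.9, 1.7, 16.6]
width: -0.002
```

At the hard stop; hold briefly, then release upward.

>>> jog_arm(
  fingers=[1,1,1,1,1,1,1,1,1,1],
  linear=[
    [0,0,0],
    [0,0,0],
    [0,0,-0.1],
    [0,0,-0.15],
    [0,0,-0.3],
    [0,0,-0.6],
    [0,0,-1],
    [0,0,-1],
    [0,0,-0.5],
    [0,0,0],
  ],
  turn=[0,0,0,0,0,0,0,0,0,0],
)

```text
t: 21.73
tool_pos: [0.5349, -0.0707, 0.161]
tool_rot: [0.736, 0.677, 0.002, 0.004]
force: [-0.1, 0.3, 0.1]
width: 0.004
```

>>> jog_arm(
  fingers=[1,1,1,1,1,1,1,1,1,1],
  linear=[
    [0,-1,-0.5],
    [0,-1,-0.5],
    [0,-1,0],
    [0,-1,0],
    [0,0,0],
    [0,0,0],
    [0,0,0],
    [0,0,0],
    [0,0,0],
    [0,0,0],
  ],
  turn=[0,0,0,0,0,0,0,0,0,0],
)

```text
t: 22.57
tool_pos: [0.4125, -0.06, 0.1856]
tool_rot: [0.736, 0.677, -0.0, -0.0]
force: [0.1, -0.0, 0.2]
width: -0.001
```

```bash
python3 look.py q top scene
```

```text
22.5667 local TCP [-133.4    0.2  185.6] yaw err 1.5692 F [ 0.1 -0.   0.2] w -0.0
```

View pics/q_top.png

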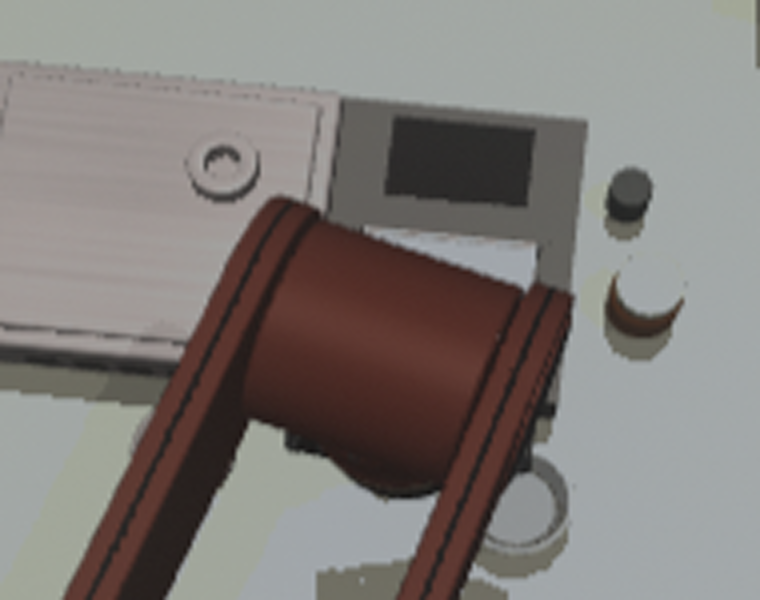

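View pics/q_scene.png

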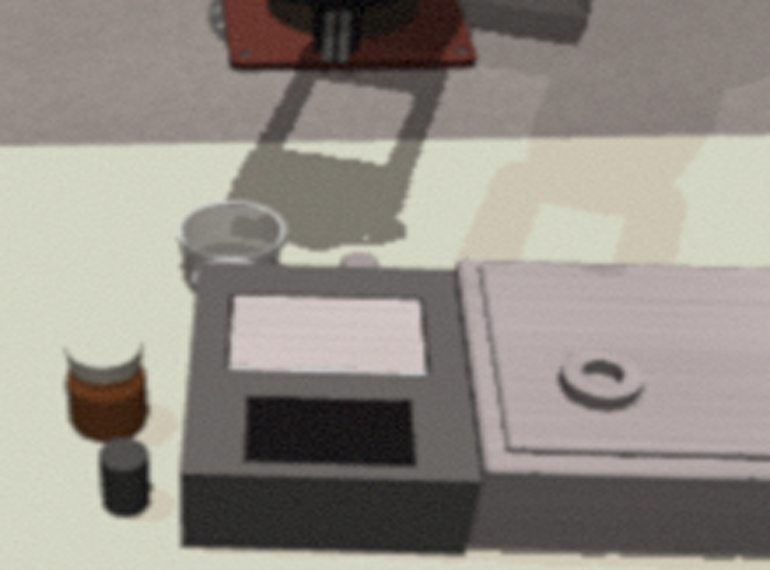

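```bash
python3 -c "
from bench import arm; print(arm.hand_in())"
```

```text
the job is handed in; nothing more can be done
None
```

The cleaner job is done and handed in at about 22.6 s of the allowed 51 s. No verdict is reported.

1. **Flap opened:** I pressed it to its hard stop (about 12 N, 5 mm of travel), and it sprang open.
2. **Round key:** I pressed it to its stop (about 5 mm, rising to 20 N at the end) and let it come up again. The wrist picture showed it back up.
3. **Flap closed:** I pushed it over from behind and pressed it in to the stop (about 17 N vertically), then released it. In the last scene picture, over a second after release, it lies flush as it did at the start. The gripper is clear of everything and the measured force is about 0.

**Bystanders:** the cup, jar, bearing, tappet and bushing look unmoved in the last pictures. The cap is mostly hidden by the arm and the screwdriver was outside the crop, so I did not recheck those two, but the arm never worked near them. The square key was not touched.

Two things did not go to plan:
- **Fingertip position:** the tips stood about 22 mm behind the reported TCP, not 17 mm ahead as stated. I found the contact heights by force instead.
- **Brush against the flap:** my first approach to the round key, with the gripper straddling the console front, pushed sideways on the open flap with about 14–16 N. I backed off, turned the gripper 90° and pressed the key with the fingers shut. The flap showed no ill effect.

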